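# Load a slide cassette up a feed ramp into its sprung stop

## Task

Set the blue slide cassette down on the open foot of the white feed ramp, lined up with it, and let go; then push it from behind up the ramp, without lifting it off again, against the sprung stop at the top until the orange pawl springs in behind it, and leave it held there. Push by feel: the stop must never be pressed near the end of its travel. Keep the cassette upright and do not disturb the cup, the weight and the vial.

Things in the scene. Friction and masses are not known exactly. Their poses are not given: they have to be found in the camera images.
- cassette: blue plastic slide cassette, loose, 0.2 to 0.33 kg: block 90 (x) x 64 (y) x 20 mm high, two rows of glass slides showing in its top, grip rib along the middle. Origin: centre of the underside; x along its length, z up. Symmetric: either end may lead; the end faces are flat. It starts flat on the worktop left of and nearer than the ramp, its x within 0.6 rad of the world's y axis.
- cassette_rib (a point): middle of the cassette's grip rib, 36 mm above the underside, axes as the cassette's. The rib is 16 mm wide (y), 48 mm long (x) and spans 26 to 46 mm above the underside on a thinner stem; grasp it across y from above.
- ramp_deck (a point): white ramp, fixed: plate 104 mm wide, 298 mm long, rising at 8 degrees (0.14 rad) from left to right (towards -y, within 0.15 rad). This point: middle of the lower edge, on the sliding surface, 5.5 mm above the worktop; x points up the slope, y across it away from the robot, z square to the deck. The first 95 mm are the open foot. Friction keeps the cassette where it is left on the slope.
- channel_mouth (a point): on the deck's centreline, 125 mm up the slope, axes as ramp_deck: here two aluminium guide rails, 8 mm high, begin to run parallel, 68 mm apart (2 mm clear each side of the cassette), up to the deck's end; over the 30 mm before this point they funnel inwards (the funnel takes a cassette up to 8 mm off centre).
- buffer (a joint): travel (m) of the sprung stop, a black rubber pad on a blue carriage bridging the rails near the top: 0 free, grows as it is pressed up the slope, end of travel 0.008. 1.2 N at first touch, then 1.2 N more per mm. The carriage is clamped at a place that varies and is not measured: the pad's free face is 226 to 266 mm up the deck from its lower edge, to be found by feel or by eye.
- pawl (a joint): turn (rad) of the orange pawl, a sprung arm on the stop's carriage at the robot's side of the channel, 10 to 19 mm above the deck. 0 sprung in; the passing cassette turns it out by 0.1 to 0.25 (drag 1 to 2 N); it snaps back to 0 behind the tail when the stop is pressed 2 to 4 mm, and then holds it pressed about 2 mm. Its tip reaches in to 25 mm from mid-channel: push the tail's middle.
- porcelain_cup: white porcelain cup, 45 mm across, 50 mm high, loose bystander right of the ramp; origin under its centre
- weight_1: brass weight, 27 mm across, 32 mm high, loose bystander near the front edge; origin under its centre
- vial_amber: amber glass vial, 25 mm across, 34 mm high, loose bystander beyond the cassette; origin under its centre
Things that resemble listed ones, but are neither listed nor needed, are in the scene too. Of the things shaped like the cassette, the blue one is meant.

How it is judged (in metres and radians):
On the way:
1. the cassette lies on the foot of the ramp, roughly in line with it, and is let go (x of cassette in the frame of ramp_deck between 0.025 and 0.12 m and y of cassette in the frame of ramp_deck between -0.02 and 0.02 m and z of cassette in the frame of ramp_deck between -0.003 and 0.006 m and angle between the x axis of cassette and the x axis of ramp_deck, either way round below 0.2 rad and contact force between the fingers and cassette below 0.1 N), for 0.2 s.
At the end, for the whole second after the job is handed in: The cassette lies flat between the rails at the top of the ramp (within 4 mm of the deck, within 0.08 rad of its direction), keeps the sprung stop pressed in by 0.7 to 5 mm, the orange pawl is sprung in behind it (under 0.06 rad), it is at rest and the fingers do not touch it (value of joint buffer between 0.0007 and 0.005 m and value of joint pawl below 0.06 rad and x of cassette in the frame of ramp_deck above 0.178 m and y of cassette in the frame of ramp_deck between -0.01 and 0.01 m and z of cassette in the frame of ramp_deck below 0.004 m and angle between the x axis of cassette and the x axis of ramp_deck, either way round below 0.08 rad and linear speed of cassette below 0.01 m/s and contact force between the fingers and cassette below 0.1 N).
It fails at once if the sprung stop is pressed in more than 7.2 mm (nearly the end of its travel) (value of joint buffer above 0.0072 m).
It fails at once if the cassette is held 15 to 60 mm above the railed part of the ramp (x of cassette in the frame of ramp_deck between 0.14 and 0.26 m and y of cassette in the frame of ramp_deck between -0.04 and 0.04 m and z of cassette in the frame of ramp_deck between 0.015 and 0.06 m).
It fails at once if the cassette is tipped by more than 0.6 rad (angle between cassette's own z axis and vertical above 0.6 rad).
It fails at once if the cup, the weight or the vial is moved by more than 20 mm or tipped by more than 0.5 rad (distance of any of porcelain_cup, weight_1, vial_amber from where it was at the start of the episode above 0.02 m or angle between any of porcelain_cup, weight_1, vial_amber's own z axis and vertical above 0.5 rad).
It also fails if it takes over 64 s, if anything falls off the work surface, if the arm or the gripper's body presses on something with over 40 N, if the wrist force passes 120 N, or if a joint passes its speed limit or range.

## Robot

A 6-joint arm with a two-finger parallel gripper is mounted at the origin on a cart in front of the work surface, level with it; the furniture and walls round the work are solid. World frame = base frame: x ahead of the robot, y to its left, z up, the work surface at z = 0. Lengths are in mm, angles in rad, forces in N, time in s.
With the tool pointing down it reaches from about 275 to 975 mm from the base axis. Payload 8.4 kg.
Tool frame: the origin (TCP) lies at the very end of the fingers, on their centre line; the grasp point (between the pads) lies 19 mm behind it; z points along the fingers, y is the line along which they close (so a half turn about z gives the same grasp; the last joint's range is limited). The gripper opens to 92 mm and grips with 3 to 60 N. Pads are 20 mm wide; open, the fingers measure 128 mm over their backs; the gripper's body (75 mm by 189 mm) begins 69 mm behind the grasp point.
Start: joints at [1.336, 0.353, 1.633, -0, 1.155, -0.002], TCP at [144.188, 608.143, 214.583] pointing down, gripper open.
Joint ranges: [-2.63, 2.63], [-0.92, 2.1], [0.06, 2.66], [-1.3, 4.44], [0, 2.69], [-3.02, 3.02]. Speed limits (rad/s): [2.22, 2.22, 2.79, 3.14, 3.14, 3.14].

## Interface

Orientations are given as a rotation vector (axis times angle).
In Python, from cell import sense, get_image, close_job gives the robot as it stands.
- The arm moves only by the tool arm_command, never from a script. Its argument "commands" is a list of rows, each a list of 7 numbers: the shift along the tool's x, y, z in mm, then the turn, a rotation vector about the tool's x, y, z in rad, then the opening in per cent of the stroke, from 0 (shut) to 100 (fully open). A call has 1 to 8 rows; each row is the pose to reach, as a shift and turn from the pose commanded when the call began, along the tool's axes at that moment; what a row does not reach only later rows make up. A row lasts 1/10 s, in which the tool goes at most 50 mm and 8.59 degrees, less where a joint would pass 70% of its speed; a pose out of reach is approached as far as the arm can. A call with a gripper value outside its range is refused whole. The fingers move at their own pace and stop on an object; "grip_force" is the grip in N (left out, the last holds). Time passes only in rows, so rows that repeat a pose let the fingers close. It gives the time, the measured TCP pose, the force, the opening and the grip force at its end, in the units of the state.
- sense(): the state, without advancing time (a new reading comes with each control period).
- get_image(name): name is "scene" or "top" or "wrist"; returns a dict with "image" (384x512x3 uint8, red, green, blue), "range_z" (384x512 float32, mm along the optical axis (not along the pixel's ray), 0 where there is no reading), "fx", "fy", "cx", "cy" (pixels), "rvec" (rotation vector, rad) and "tvec" (3), from world to camera coordinates, as OpenCV has them. Camera axes: x right, y down, z forward; pixel columns grow to the right and rows downward; lengths in mm; the calibration is good to about 2 mm. A picture is of the moment at which its call begins.
- close_job(): hands the job in; it is judged then, once.
The state is a dict: "time_s": time; "joints": joint angles; "joint_vel": joint speeds; "joint_torque": joint torques, N m; "position": TCP position; "orientation": TCP orientation; "ft_force": force on the tool from outside, world axes, zero at the start; "torque": the same for the moment, N m; "grip_width": finger opening in mm; "gripper_force": force on a finger pad.
Only numpy, scipy, OpenCV 4.12 (cv2) and the standard library are available. Lean on these libraries where they do the work, as an engineer would, in place of code of your own. Each camera call takes 0.05 s, during which the arm holds its last target. There are 200 camera calls.

## Working session

There is one attempt and no reset: what is moved stays moved. The work goes in short steps, Python scripts to look and compute and a tool call to move; the robot and the scene stay as the last step left them, time stands still between calls to the robot, and variables do not carry over. Pictures are saved under pics/ and viewed, at most 10 in all, crops included, and the job is handed in when it is done.

Besides the shell and the picture viewer there is one more tool, called as name([rows], argument=value, ...), one row to a line, values as JSON. arm_command: Moves the arm, as the interface text tells. Its arguments: {"type":"object","properties":{"commands":{"type":"array","items":{"type":"array","items":{"type":"number"}}},"grip_force":{"type":"number"}},"required":["commands"]}

```bash
mkdir -p pics; cat > h.py <<'E'
import numpy as np, cv2
from cell import sense, get_image, close_job
from scipy.spatial.transform import Rotation as R
def cloud(d):
    v,u=np.mgrid[0:384,0:512]; z=d["range_z"]
    pc=np.stack([(u-d["cx"])/d["fx"]*z,(v-d["cy"])/d["fy"]*z,z],-1)
    Rm=R.from_rotvec(np.ravel(d["rvec"])).as_matrix()
    return (pc-np.ravel(d["tvec"]))@Rm   # world
def save(d,n,crop=None,s=1.5):
    im=d["image"][...,::-1]
    if crop: r0,r1,c0,c1=crop; im=im[r0:r1,c0:c1]
    cv2.imwrite("pics/"+n,cv2.resize(im,None,fx=s,fy=s,interpolation=cv2.INTER_CUBIC))
E
python3 - <<'E'
from h import *
s=sense(); print({k:np.round(v,3) for k,v in s.items()})
for n in("top","scene"):
    d=get_image(n); save(d,n+"0.png"); np.savez(n+"0.npz",**d)
    print(n,d["fx"],R.from_rotvec(np.ravel(d["rvec"])).inv().apply(-np.ravel(d["tvec"])))
E
```

```text
{'time_s': np.float64(0.0), 'joints': array([ 1.336,  0.354,  1.634,  0.   ,  1.155, -0.002]), 'joint_vel': array([-0.   ,  0.   ,  0.001,  0.001,  0.002,  0.001]), 'joint_torque': array([-2.0000e-03, -5.9382e+01, -3.3421e+01,  7.0000e-02,  2.3000e-02,
       -0.0000e+00]), 'position': array([144.08 , 607.654, 213.886]), 'orientation': array([-3.65e-01, -3.12e+00,  2.00e-03]), 'ft_force': array([-0.41 ,  0.286,  0.6  ]), 'torque': array([-0.026,  0.016, -0.042]), 'gripper_force': np.float64(0.0), 'grip_width': np.float64(91.758)}
top 375.84984530253274 [434.62945145  56.84674354 981.40446827]
scene 424.6204018975354 [ -94.13574038 -410.55312593  487.40476301]
```

View pics/top0.png

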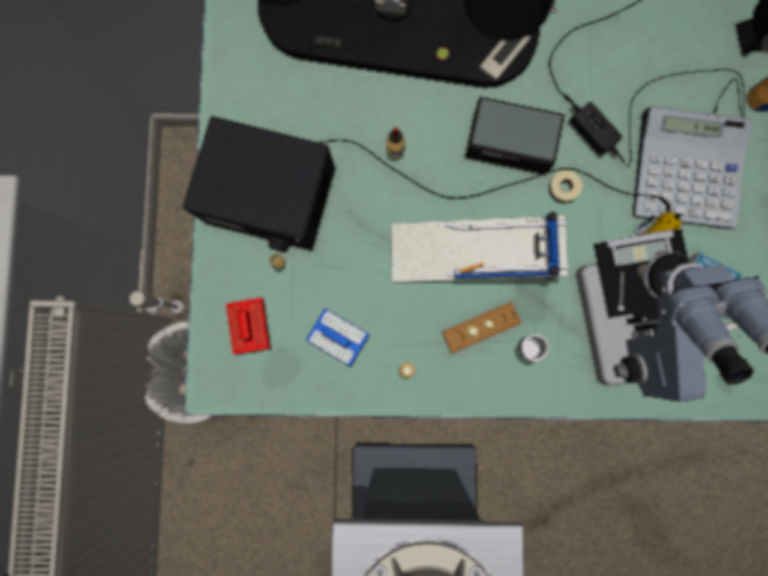

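View pics/scene0.png

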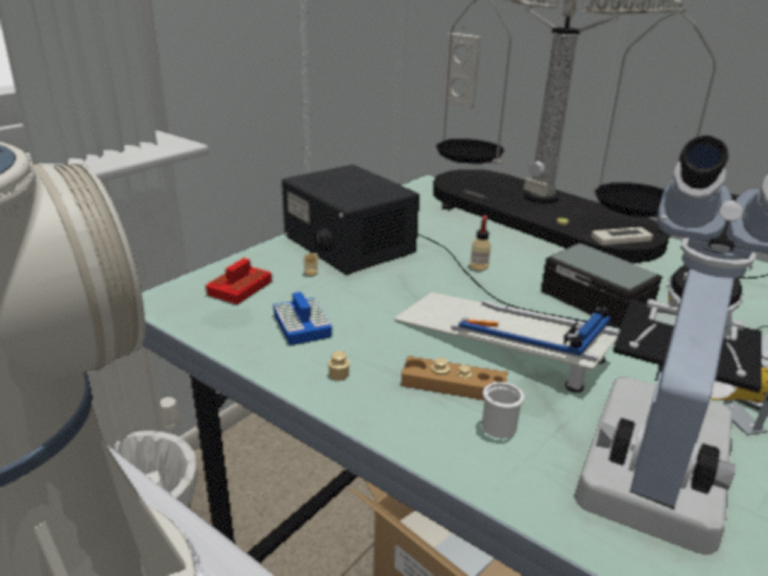

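The top view shows the blue cassette at (338,337), the ramp from (391,252) to (567,245), the stop and its blue carriage at about (545,245), and the orange pawl at (470,268). The weight is at (407,370), the cup at (533,347) and the vial at (277,262). Next I'll measure them.

```bash
python3 - <<'E'
from h import *
d=dict(np.load("top0.npz")); P=cloud(d); im=d["image"]; hsv=cv2.cvtColor(im,cv2.COLOR_RGB2HSV)
H,S,V=[hsv[...,i].astype(int) for i in range(3)]
v,u=np.mgrid[0:384,0:512]
box=lambda a,b,c,e:(u>a/1.5)&(u<b/1.5)&(v>c/1.5)&(v<e/1.5)
# table
t=P[box(300,380,240,290)]; print("table z",np.median(t[:,2]))
# cassette
m=box(295,380,300,375)&(P[...,2]>10)
c=P[m]; print("cass n",len(c), "z pct",np.percentile(c[:,2],[5,25,50,75,95]))
r=cv2.minAreaRect(c[:,:2].astype(np.float32)); print("rect",r)
rb=P[m&(P[...,2]>35)]; print("rib",len(rb),rb.mean(0),cv2.minAreaRect(rb[:,:2].astype(np.float32)))
# ramp white
m=box(385,580,205,295)&(S<45)&(V>120)
p=P[m]; 
q=p[(p[:,2]>2)]
A=np.c_[q[:,:2],np.ones(len(q))]
k=None
w=np.ones(len(q),bool)
for _ in range(8):
    k=np.linalg.lstsq(A[w],q[w,2],rcond=None)[0]; w=abs(q[:,2]-A@k)<2
n=np.array([-k[0],-k[1],1]);n/=np.linalg.norm(n)
print("plane",k,"tilt",np.arccos(n[2]),"upslope dir",np.arctan2(k[1],k[0]),w.sum())
D=q[w]; print("deck rect",cv2.minAreaRect(D[:,:2].astype(np.float32)))
np.save("plane.npy",k)
for nm,b in dict(weight=(395,420,355,385),cup=(515,555,330,368),vial=(266,290,250,275)).items():
    o=P[box(*b)&(P[...,2]>8)]; print(nm,o.mean(0) if len(o) else None, o[:,2].max() if len(o) else 0)
save(d,"rampcrop.png",(125,210,240,400),5)
E
```

```text
table z -0.2577220198465742
cass n 886 z pct [17.38377385 19.19438837 20.5408197  22.3407349  45.99946575]
rect ((447.0353088378906, 133.21908569335938), (144.88671875, 63.77973556518555), 60.20993423461914)
rib 132 [459.11941492 151.32879185  94.6369044 ] ((447.02703857421875, 120.25919342041016), (127.61044311523438, 20.36993980407715), 69.86845397949219)
plane [-3.62640601e-01 -1.18504706e-01  2.41721260e+02] tilt 0.3644677513097194 upslope dir -2.8257491321127337 448
deck rect ((629.6473388671875, -74.99581909179688), (117.4968032836914, 293.32281494140625), 9.801109313964844)
weight [406.84629403  38.58354939  36.88244213] 981.4044682679245
cup [ 445.84913411 -171.10774329   46.86230052] 981.4044682679245
vial [591.51353466 260.19236795  31.5786319 ] 66.73454376196224
```

View pics/rampcrop.png

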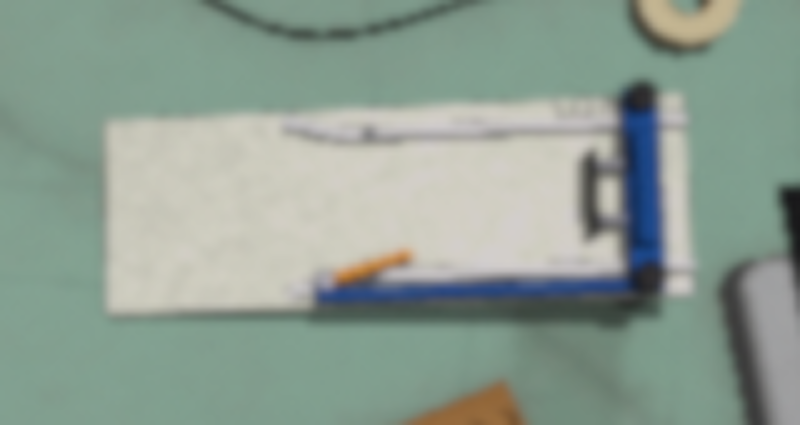

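The crop shows the deck corners at (107,122), (107,313), (693,293) and (683,95). The pad's free face is at X≈585 and the pawl tip at (408,256). I'll fit the poses from these.

```bash
cat >> h.py <<'E'
def proj(d,p): return cv2.projectPoints(np.float64(p).reshape(-1,3),np.float64(np.ravel(d["rvec"])),np.float64(np.ravel(d["tvec"])),np.array([[d["fx"],0,d["cx"]],[0,d["fy"],d["cy"]],[0,0,1.]]),None)[0].reshape(-1,2)
T=np.radians(8)
def deckframe(x,y,psi,tilt=T):
    # origin lower-edge middle; x up slope heading -y rotated by psi
    ex=np.array([np.sin(psi)*np.cos(tilt),-np.cos(psi)*np.cos(tilt),np.sin(tilt)])
    ey=np.array([np.cos(psi),np.sin(psi),0]); return np.array([x,y,5.5]),np.c_[ex,ey,np.cross(ex,ey)]
E
python3 - <<'E'
from h import *
from scipy.optimize import least_squares
d=dict(np.load("top0.npz")); P=cloud(d); im=d["image"]; hsv=cv2.cvtColor(im,cv2.COLOR_RGB2HSV)
H,S,V=[hsv[...,i].astype(int) for i in range(3)]
ok=d["range_z"]>0
px=(np.array([[107,122],[107,313],[693,293],[683,95]])+.5)/5-.5+[240,125]
mod=np.array([[0,52,0],[0,-52,0],[298,-52,0],[298,52,0.]])
def f(q):
    o,M=deckframe(*q); return (proj(d,o+mod@M.T)-px).ravel()
s=least_squares(f,[620,50,0]); print("deck x,y,psi",s.x,"res px",s.fun.round(2))
o,M=deckframe(*s.x); np.save("deck.npy",s.x)
L=(P-o)@M
m=ok&(S<45)&(V>120)&(L[...,0]>10)&(L[...,0]<200)&(abs(L[...,1])<30)&(abs(L[...,2])<15)
print("deck z resid by x:",[(a,np.median(L[...,2][m&(abs(L[...,0]-a)<20)]).round(2)) for a in(20,60,100,140,180)],m.sum())
# pad, pawl rays at local height
def ray(X,Y,h):
    p=((np.array([X,Y])+.5)/5-.5+[240,125]); c=np.array([(p[0]-d["cx"])/d["fx"],(p[1]-d["cy"])/d["fy"],1])
    Rm=R.from_rotvec(np.ravel(d["rvec"])).as_matrix(); dr=Rm.T@c; C=-Rm.T@np.ravel(d["tvec"])
    n=M[:,2]; t=((o-C)@n+h)/(dr@n); return (C+t*dr-o)@M
for h in(8,14,20): print(h,"pad",ray(583,195,h).round(1),"pawltip",ray(410,256,h).round(1),"funnelstart",ray(283,130,8).round(1), "yoke",ray(625,195,h+6).round(1))
hgt=ok&(L[...,2]>5)&(L[...,2]<80)&(abs(L[...,1])<60)&(L[...,0]>0)&(L[...,0]<310)
for a in range(200,300,8):
  z=L[...,2][hgt&(abs(L[...,0]-a)<4)&(abs(L[...,1])<20)]; print(a,len(z),z.max().round(1) if len(z) else '',end=' | ')
print()
# cassette
near=ok&(P[...,0]>380)&(P[...,0]<520)&(P[...,1]>70)&(P[...,1]<230)
b=near&(P[...,2]>12)&(P[...,2]<60)
lab=cv2.connectedComponentsWithStats(b.astype(np.uint8))
i=1+np.argmax(lab[2][1:,4]); b=lab[1]==i
r=cv2.minAreaRect(P[b][:,:2].astype(np.float32)); print("cass",r,b.sum())
rb=b&(P[...,2]>40); print("rib",rb.sum(),P[rb].mean(0),cv2.minAreaRect(P[rb][:,:2].astype(np.float32)))
for n,g in dict(weight=(370,440,10,70),vial=(560,620,230,290),cup=(410,480,-210,-130)).items():
  k=ok&(P[...,0]>g[0])&(P[...,0]<g[1])&(P[...,1]>g[2])&(P[...,1]<g[3])&(P[...,2]>8)&(P[...,2]<80)
  q=P[k]; print(n,q.mean(0).round(1),q.min(0).round(1),q.max(0).round(1))
E
```

```text
deck x,y,psi [6.10491560e+02 6.55716529e+01 2.30943410e-02] res px [-0.73 -0.42 -0.2   0.34  0.44  0.56  0.45 -0.53]
deck z resid by x: [(20, np.float64(0.03)), (60, np.float64(-0.08)), (100, np.float64(-0.11)), (140, np.float64(0.03)), (180, np.float64(0.27))] 1642
8 pad [ 2.446e+02 -1.000e-01  8.000e+00] pawltip [157.8 -27.9   8. ] funnelstart [95.  40.3  8. ] yoke [264.3  -2.   14. ]
14 pad [244.   -1.2  14. ] pawltip [157.6 -28.9  14. ] funnelstart [95.  40.3  8. ] yoke [263.5  -3.1  20. ]
20 pad [243.3  -2.3  20. ] pawltip [157.5 -29.8  20. ] funnelstart [95.  40.3  8. ] yoke [262.8  -4.2  26. ]
200 0  | 208 0  | 216 0  | 224 0  | 232 0  | 240 0  | 248 38 19.4 | 256 14 20.1 | 264 55 34.5 | 272 56 34.8 | 280 17 30.6 | 288 0  | 296 0  | 
cass ((460.7416687011719, 157.13507080078125), (89.72685241699219, 63.78878402709961), 60.23912048339844) 878
rib 123 [460.53227458 156.77956746  45.12478109] ((460.7979736328125, 157.29714965820312), (47.88181686401367, 15.727360725402832), 61.2538948059082)
weight [406.5  38.4  26.1] [395.   26.7  15.9] [417.7  49.7  35.1]
vial [602.5 254.5  51.1] [579.  232.    8.6] [619.6 274.6  78.8]
cup [ 446.7 -172.7   36.7] [ 425.  -194.1    8.3] [ 480.  -130.5   53.5]
```

```bash
cat >> h.py <<'E'
def cur():
    s=sense(); return np.array(s["position"]),R.from_rotvec(s["orientation"]),s
def go(p,M):
    """shift (tool mm) and turn (tool rotvec) from the current pose to world p, M (cols tool axes)"""
    q,Rc,s=cur(); rv=(Rc.inv()*R.from_matrix(M)).as_rotvec()
    return Rc.inv().apply(np.asarray(p)-q).round(1),rv.round(4),round(np.linalg.norm(rv),3)
def down(th):
    # tool z down, tool y along heading th
    y=np.array([np.cos(th),np.sin(th),0]);z=np.array([0,0,-1.]);return np.c_[np.cross(y,z),y,z]
def deck(a,h,b=0,flip=1):
    """tool square to deck: TCP at deck (a,b,h), tool y along flip*deck y"""
    o,M=deckframe(*np.load("deck.npy")); y=flip*M[:,1];z=-M[:,2]
    return o+M@[a,b,h],np.c_[np.cross(y,z),y,z]
E
python3 - <<'E'
from h import *
q,Rc,s=cur(); print(Rc.as_matrix().round(3))
for a in(150.6,-29.4):
    print(a,go([460.7,157,150],down(np.radians(a))))
E
```

```text
[[-0.973  0.231 -0.   ]
 [ 0.231  0.973 -0.001]
 [-0.    -0.001 -1.   ]]
150.6 (array([-412. , -365.5,   64.4]), array([-1.0000e-03, -8.0000e-04, -1.2904e+00]), np.float64(1.29))
-29.4 (array([-412. , -365.5,   64.4]), array([-8.0000e-04,  1.1000e-03,  1.8512e+00]), np.float64(1.851))
```

arm_command([
  [-50, -45, 8, 0, 0, 0.15, 45],
  [-100, -90, 16, 0, 0, 0.3, 45],
  [-150, -135, 24, 0, 0, 0.45, 45],
  [-200, -180, 32, 0, 0, 0.6, 45],
  [-250, -225, 40, 0, 0, 0.75, 45],
  [-300, -270, 48, 0, 0, 0.9, 45],
  [-350, -315, 56, 0, 0, 1.0, 45],
  [-400, -355, 64, 0, 0, 1.1, 45],
], grip_force=25)

```text
time_s: 0.9
position: [371.5, 280.2, 167.0]
orientation: [-1.947, -2.466, -0.0]
ft_force: [0.6, 1.5, -0.3]
grip_width: 41.1
gripper_force: 0.0
```

```bash
python3 - <<'E'
from h import *
q,Rc,s=cur(); print(q,s["joints"],s["ft_force"])
print(go([460.7,157,150],down(np.radians(-29.4))))
E
```

```text
[371.51374394 280.22822677 167.03053805] [6.42998457e-01 1.61223000e-01 2.01202777e+00 2.78375571e-05
 9.68270701e-01 4.08895572e-01] [ 0.55252133  1.46555365 -0.34393671]
(array([-140.6,   58.2,   17. ]), array([ 0.000e+00, -1.000e-04,  7.472e-01]), np.float64(0.747))
```

arm_command([
  [-35, 15, 5, 0, 0, 0.15, 45],
  [-70, 29, 9, 0, 0, 0.3, 45],
  [-105, 44, 13, 0, 0, 0.45, 45],
  [-141, 58, 17, 0, 0, 0.6, 45],
  [-141, 58, 17, 0, 0, 0.747, 45],
  [-141, 58, 17, 0, 0, 0.747, 45],
  [-141, 58, 17, 0, 0, 0.747, 45],
  [-141, 58, 17, 0, 0, 0.747, 45],
])

```text
time_s: 1.7
position: [460.1, 159.3, 150.2]
orientation: [-2.706, -1.597, 0.0]
ft_force: [-0.2, 1.0, 0.3]
grip_width: 41.5
gripper_force: 0.0
```

```bash
python3 - <<'E'
from h import *
q,Rc,s=cur(); print(q,s["joints"],s["ft_force"])
print(go([460.7,157,100],down(np.radians(-29.4))))
d=get_image("wrist"); P=cloud(d); np.savez("w1.npz",**d); save(d,"w1.png",s=1)
ok=(d["range_z"]>0)&(P[...,2]>12)&(P[...,2]<60)&(abs(P[...,0]-461)<70)&(abs(P[...,1]-157)<70)
print(ok.sum(),cv2.minAreaRect(P[ok][:,:2].astype(np.float32)))
rb=ok&(P[...,2]>42);print(rb.sum(),cv2.minAreaRect(P[rb][:,:2].astype(np.float32)),P[rb].mean(0))
E
```

```text
[460.13489965 159.26591375 150.22435248] [3.30074334e-01 2.17531006e-01 1.98492587e+00 1.12368701e-04
 9.39334099e-01 8.34585138e-01] [-0.21921081  1.04394171  0.34964044]
(array([-1.7,  1.6, 50.2]), array([-0.0002,  0.0001,  0.0085]), np.float64(0.009))
4127 ((461.6371154785156, 157.28085327148438), (89.67790222167969, 64.04975128173828), 60.45466613769531)
620 ((461.7628479003906, 157.31155395507812), (46.563777923583984, 15.635315895080566), 59.223731994628906) [462.13269717 158.1134988   45.73990595]
```

View pics/w1.png

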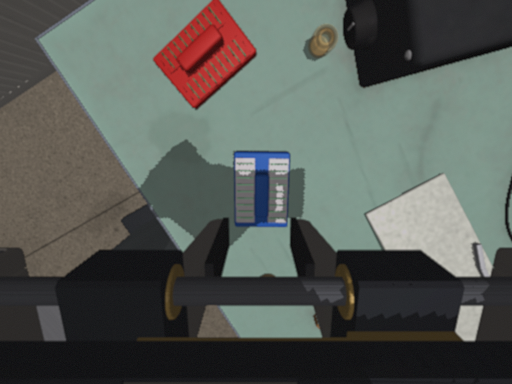

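The wrist picture shows the rib centred between the fingers, at about (262,190), with the cassette square to the tool. Descending to grasp.

arm_command([
  [-1, 2, 30, 0, 0, 0.0085, 45],
  [-1, 2, 65, 0, 0, 0.0085, 45],
  [-1, 2, 95, 0, 0, 0.0085, 45],
  [-1, 2, 110, 0, 0, 0.0085, 45],
  [-1, 2, 120, 0, 0, 0.0085, 45],
  [-1, 2, 126, 0, 0, 0.0085, 45],
  [-1, 2, 126, 0, 0, 0.0085, 45],
  [-1, 2, 126, 0, 0, 0.0085, 45],
])

```text
time_s: 2.55
position: [462.3, 157.2, 24.9]
orientation: [2.715, 1.58, 0.002]
ft_force: [-0.7, -0.2, 1.0]
grip_width: 41.1
gripper_force: 0.0
```

arm_command([
  [0, 0, 0, 0, 0, 0, 5],
  [0, 0, 0, 0, 0, 0, 5],
  [0, 0, 0, 0, 0, 0, 5],
  [0, 0, 0, 0, 0, 0, 5],
  [0, 0, 0, 0, 0, 0, 5],
  [0, 0, 0, 0, 0, 0, 5],
], grip_force=25)

```text
time_s: 3.15
position: [462.0, 156.9, 24.6]
orientation: [2.716, 1.579, 0.0]
ft_force: [0.2, 0.1, 6.1]
grip_width: 15.6
gripper_force: 25.0
```

arm_command([
  [0, 0, -10, 0, 0, 0, 5],
  [0, 0, -30, 0, 0, 0, 5],
  [0, 0, -55, 0, 0, 0, 5],
  [0, 0, -70, 0, 0, 0, 5],
  [0, 0, -70, 0, 0, 0, 5],
  [0, 0, -70, 0, 0, 0, 5],
])

```text
time_s: 3.75
position: [461.6, 156.8, 94.2]
orientation: [2.716, 1.579, 0.0]
ft_force: [-0.5, 0.6, -3.5]
grip_width: 16.0
gripper_force: 25.0
```

```bash
python3 - <<'E'
from h import *
q,Rc,s=cur(); print(q,s["joints"],s["ft_force"],s["grip_width"])
for a,h in((52,75),(52,26)):
    p,M=deck(a,h); print(p,M.round(3).tolist(),go(p,M))
E
```

```text
[461.64555475 156.79390659  94.21862407] [ 3.24360563e-01  3.02402025e-01  2.02766641e+00 -3.78651294e-05
  8.11267703e-01  8.41832739e-01] [-0.46331018  0.62254142 -3.53138915] 16.03300494799038
[611.43963615  24.52664397  87.00710641] [[-0.023, 1.0, 0.003], [0.99, 0.023, -0.139], [-0.139, 0.0, -0.99]] (array([-40.9, 195.6,   7.2]), array([-0.0375, -0.1363, -0.5397]), np.float64(0.558))
[611.59711359  17.70898053  38.48397104] [[-0.023, 1.0, 0.003], [0.99, 0.023, -0.139], [-0.139, 0.0, -0.99]] (array([-46.7, 199.1,  55.8]), array([-0.0375, -0.1363, -0.5397]), np.float64(0.558))
```

arm_command([
  [-7, 33, 1, -0.006, -0.023, -0.09, 5],
  [-14, 65, 2, -0.0125, -0.045, -0.18, 5],
  [-21, 98, 4, -0.019, -0.068, -0.27, 5],
  [-28, 130, 5, -0.025, -0.091, -0.36, 5],
  [-34, 163, 6, -0.031, -0.114, -0.45, 5],
  [-41, 196, 7, -0.0375, -0.1363, -0.54, 5],
  [-41, 196, 7, -0.0375, -0.1363, -0.54, 5],
  [-41, 196, 7, -0.0375, -0.1363, -0.54, 5],
])

```text
time_s: 4.55
position: [610.7, 24.0, 85.5]
orientation: [2.127, 2.173, -0.152]
ft_force: [-0.2, 0.4, -3.1]
grip_width: 15.7
gripper_force: 25.0
```

```bash
python3 - <<'E'
from h import *
q,Rc,s=cur(); print(q,s["joints"],s["ft_force"],s["grip_width"])
for a,h in((52,30),(52,25),):
    p,M=deck(a,h); print(go(p,M))
d=get_image("wrist"); save(d,"w2.png",s=1)
E
```

```text
[610.72706143  24.00306707  85.50113788] [ 0.11803839  0.48716714  1.75873857 -0.17432744  0.91976764  0.20403045] [-0.18609153  0.35551407 -3.13625392] 15.746267650304024
(array([ 0.3,  0.9, 43.4]), array([-0.0034, -0.0003, -0.0014]), np.float64(0.004))
(array([ 0.3,  0.9, 48.4]), array([-0.0034, -0.0003, -0.0014]), np.float64(0.004))
```

View pics/w2.png

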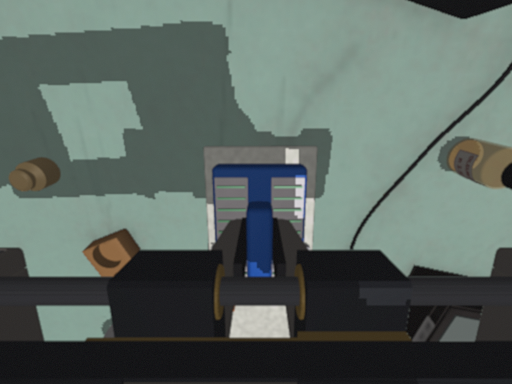

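The wrist picture shows the cassette held square and centred over the foot, with the ramp edges at columns 205 and 317. Lowering it by feel.

arm_command([
  [0, 1, 15, -0.0034, 0, 0, 5],
  [0, 1, 30, -0.0034, 0, 0, 5],
  [0, 1, 38, -0.0034, 0, 0, 5],
  [0, 1, 43, -0.0034, 0, 0, 5],
  [0, 1, 46, -0.0034, 0, 0, 5],
  [0, 1, 47, -0.0034, 0, 0, 5],
  [0, 1, 47, -0.0034, 0, 0, 5],
])

```text
time_s: 5.3
position: [613.2, 17.8, 40.9]
orientation: [2.121, 2.172, -0.145]
ft_force: [0.1, 0.4, -2.6]
grip_width: 15.7
gripper_force: 25.0
```

```bash
python3 - <<'E'
from h import *
q,Rc,s=cur(); print(s["ft_force"],s["grip_width"],go(*deck(52,24.6)))
E
```

```text
[ 0.13053154  0.38840519 -2.62506247] 15.683963036868434 (array([ 0.3, -1.6,  3.8]), array([ 0.0035, -0.    ,  0.0002]), np.float64(0.004))
```

arm_command([
  [0, -1, 1, 0, 0, 0, 5],
  [0, -1, 2, 0, 0, 0, 5],
  [0, -1, 3, 0, 0, 0, 5],
  [0, -1, 3.5, 0, 0, 0, 5],
  [0, -1, 3.5, 0, 0, 0, 5],
])

```text
time_s: 5.8
position: [612.1, 17.2, 37.3]
orientation: [2.121, 2.172, -0.145]
ft_force: [-0.5, 0.2, -2.1]
grip_width: 15.7
gripper_force: 25.0
```

```bash
python3 - <<'E'
from h import *
q,Rc,s=cur(); print(s["ft_force"],s["grip_width"],go(*deck(52,24.6)))
E
```

```text
[-0.45110084  0.16882977 -2.05671457] 15.7369590771361 (array([ 0.3, -0.5,  0.2]), array([0.0032, 0.0001, 0.0003]), np.float64(0.003))
```

arm_command([
  [0, 0, 0.5, 0, 0, 0, 5],
  [0, 0, 1, 0, 0, 0, 5],
  [0, 0, 1, 0, 0, 0, 5],
])

```text
time_s: 6.1
position: [612.2, 17.3, 37.3]
orientation: [2.121, 2.172, -0.145]
ft_force: [-3.5, 2.3, 8.8]
grip_width: 15.7
gripper_force: 25.0
```

Firm contact on the deck, so I'm releasing and rising.

arm_command([
  [0, 0, 0, 0, 0, 0, 45],
  [0, 0, 0, 0, 0, 0, 45],
  [0, 0, 0, 0, 0, 0, 45],
  [0, 0, 0, 0, 0, 0, 45],
  [0, 0, -20, 0, 0, 0, 45],
  [0, 0, -50, 0, 0, 0, 45],
  [0, 0, -80, 0, 0, 0, 45],
  [0, 0, -80, 0, 0, 0, 45],
])

```text
time_s: 6.9
position: [614.2, 28.9, 119.4]
orientation: [2.119, 2.169, -0.137]
ft_force: [0.0, 0.6, 0.8]
grip_width: 41.3
gripper_force: 0.0
```

```bash
python3 - <<'E'
from h import *
q,Rc,s=cur(); print(s["ft_force"],s["grip_width"],q)
o,M=deckframe(*np.load("deck.npy"))
for n in("top","wrist"):
    d=get_image(n);P=cloud(d);L=(P-o)@M
    b=(d["range_z"]>0)&(L[...,2]>10)&(L[...,2]<50)&(L[...,0]>-10)&(L[...,0]<115)&(abs(L[...,1])<50)
    c=L[b&(L[...,2]>14)&(L[...,2]<27)]; print(n,b.sum(),np.percentile(L[b&(L[...,2]<27)][:,2],50),cv2.minAreaRect(L[b][:,:2].astype(np.float32)))
    rb=b&(L[...,2]>41); print(" rib",rb.sum(),L[rb].mean(0) if rb.any() else 0)
save(d,"w3.png",s=1)
E
```

```text
[0.04252764 0.64728204 0.80570064] 41.32804796405678 [614.24494839  28.89656413 119.35201728]
top 47 20.90307404979296 ((71.68046569824219, 16.577693939208984), (12.890074729919434, 30.723690032958984), 16.77619743347168)
 rib 7 [73.98700363  4.49096532 44.85263338]
wrist 5466 20.9176148854905 ((51.88111114501953, 0.8753509521484375), (63.9596061706543, 89.21604919433594), 89.97859954833984)
 rib 883 [50.9616709   0.90985946 45.83581974]
```

View pics/w3.png

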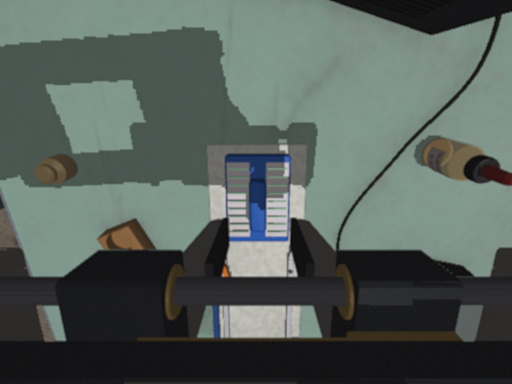

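The wrist picture shows the cassette on the foot, square and centred, at columns 225–291 and rows 155–241. Measured in the deck frame it sits at x 52, y 0.9, yaw 0. Next: close the fingers and go behind it.

```bash
python3 - <<'E'
from h import *
for a,h in((-28,90),(-28,8)): p,M=deck(a,h,0.5); print(p,go(p,M))
E
```

```text
[610.06189099 105.82555006  90.72727936] (array([80.3, -0. , 14.1]), array([ 0.0045, -0.0001,  0.0003]), np.float64(0.004))
[610.32542467  94.41639899   9.52529772] (array([80.3, -0.4, 96.1]), array([ 0.0045, -0.0001,  0.0003]), np.float64(0.004))
```

arm_command([
  [30, 0, 0, 0.0045, 0, 0, 0],
  [60, 0, 5, 0.0045, 0, 0, 0],
  [80, 0, 14, 0.0045, 0, 0, 0],
  [80, 0, 40, 0.0045, 0, 0, 0],
  [80, 0, 70, 0.0045, 0, 0, 0],
  [80, 0, 85, 0.0045, 0, 0, 0],
  [80, 0, 91, 0.0045, 0, 0, 0],
  [80, 0, 91, 0.0045, 0, 0, 0],
])

```text
time_s: 7.8
position: [609.6, 94.3, 13.2]
orientation: [2.125, 2.174, -0.153]
ft_force: [-0.4, -0.3, -0.3]
grip_width: 0.3
gripper_force: 0.0
```

```bash
python3 - <<'E'
from h import *
q,Rc,s=cur(); print(q,s["ft_force"],s["grip_width"])
for a,h in((-28,8),(-7,8),(140,8)): p,M=deck(a,h,0.5); print(p,go(p,M))
d=get_image("scene"); save(d,"s4.png",(150,300,200,440),3)
E
```

```text
[609.61986246  94.3159122   13.23949879] [-0.43738679 -0.33850498 -0.32050314] 0.30373729284396545
[610.32542467  94.41639899   9.52529772] (array([0.6, 0.7, 3.7]), array([-0.0033,  0.0005,  0.0001]), np.float64(0.003))
[610.80564334  73.62631496  12.44793284] (array([-20.4,   0.7,   3.7]), array([-0.0033,  0.0005,  0.0001]), np.float64(0.003))
[614.16717401 -71.90427325  32.90637868] (array([-167.4,    0.7,    3.7]), array([-0.0033,  0.0005,  0.0001]), np.float64(0.003))
```

View pics/s4.png

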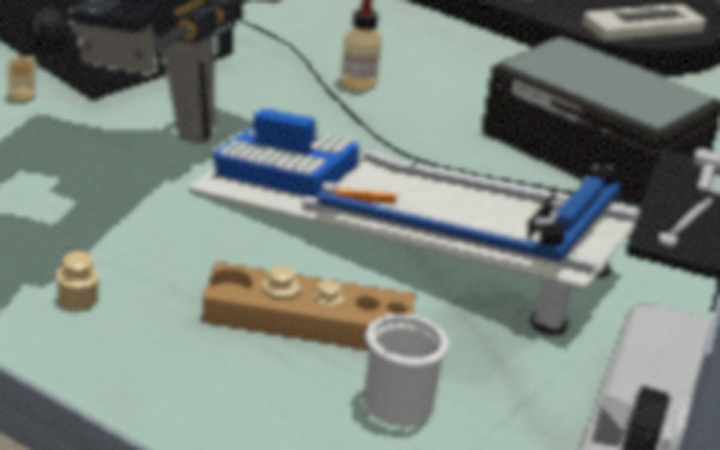

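The scene crop shows the closed fingers behind the cassette's tail, at (192,120), with the funnel ahead clear. Pushing.

arm_command([
  [-8, 0.5, 2, 0, 0, 0, 0],
  [-16, 0.5, 3, 0, 0, 0, 0],
  [-22, 0.5, 3, 0, 0, 0, 0],
  [-28, 0.5, 3, 0, 0, 0, 0],
  [-34, 0.5, 3, 0, 0, 0, 0],
  [-42, 0.5, 3, 0, 0, 0, 0],
  [-50, 0.5, 3, 0, 0, 0, 0],
  [-50, 0.5, 3, 0, 0, 0, 0],
])

```text
time_s: 8.65
position: [612.2, 43.8, 18.6]
orientation: [2.124, 2.173, -0.15]
ft_force: [-0.4, 0.5, 0.6]
grip_width: 0.2
gripper_force: 0.0
```

```bash
cat >> h.py <<'E'
def st(a=0):
    q,Rc,s=cur(); o,M=deckframe(*np.load("deck.npy"))
    print("tcp deck",((q-o)@M).round(2),"F deck",(np.array(s["ft_force"])@M).round(2),"t",s["time_s"])
    p,m=deck(a,9,0.5); print("to",a,go(p,m))
def cas(n):
    o,M=deckframe(*np.load("deck.npy")); d=get_image(n);L=(cloud(d)-o)@M
    b=(d["range_z"]>0)&(L[...,2]>12)&(L[...,2]<27)&(L[...,0]>-10)&(L[...,0]<262)&(abs(L[...,1])<50)
    h=cv2.cvtColor(d["image"],cv2.COLOR_RGB2HSV); bl=(abs(h[...,0].astype(int)-112)<15)&(h[...,1]>120)
    rb=(d["range_z"]>0)&bl&(L[...,2]>40)&(L[...,2]<52)&(abs(L[...,1])<15)&(L[...,0]<240)
    print(n,b.sum(),cv2.minAreaRect(L[b][:,:2].astype(np.float32)) if b.any() else 0,"rib",rb.sum(),cv2.minAreaRect(L[rb][:,:2].astype(np.float32)) if rb.any() else 0)
    return d
E
python3 - <<'E'
from h import *
st(100); cas("top")
E
```

```text
tcp deck [23.41  1.18  9.92] F deck [-0.42 -0.41  0.63] t 8.65
to 100 (array([-76.6,  -0.7,   0.9]), array([-0.0009,  0.0004, -0.0002]), np.float64(0.001))
top 592 ((168.22210693359375, -7.461994171142578), (186.46646118164062, 86.86913299560547), 0.8754435777664185) rib 42 ((91.91123962402344, -0.4821944236755371), (12.907829284667969, 17.542179107666016), 87.07797241210938)
```

arm_command([
  [-9, -0.5, 0.9, 0, 0, 0, 0],
  [-18, -0.5, 0.9, 0, 0, 0, 0],
  [-27, -0.5, 0.9, 0, 0, 0, 0],
  [-36, -0.5, 0.9, 0, 0, 0, 0],
  [-45, -0.5, 0.9, 0, 0, 0, 0],
  [-54, -0.5, 0.9, 0, 0, 0, 0],
  [-63, -0.5, 0.9, 0, 0, 0, 0],
  [-72, -0.5, 0.9, 0, 0, 0, 0],
])

```text
time_s: 9.5
position: [613.1, -26.9, 27.4]
orientation: [2.124, 2.174, -0.15]
ft_force: [0.0, 4.7, 1.5]
grip_width: 0.5
gripper_force: 2.3
```

```bash
python3 - <<'E'
from h import *
st(125); d=cas("top"); d=cas("wrist"); d=get_image("scene"); save(d,"s5.png",(150,300,200,440),3)
E
```

```text
tcp deck [94.7   0.47  8.79] F deck [-4.44  0.12  2.18] t 9.5
to 125 (array([-30.3,   0. ,  -0.2]), array([-0.0013, -0.0003,  0.0003]), np.float64(0.001))
top 137 ((194.03274536132812, -6.9356231689453125), (85.64842987060547, 133.16407775878906), 89.68830871582031) rib 0 0
wrist 369 ((94.96925354003906, 0.5937786102294922), (21.30244255065918, 61.70429611206055), 0.8696818947792053) rib 589 ((136.74099731445312, 0.9044046401977539), (11.280506134033203, 21.47645378112793), 89.5687484741211)
```

View pics/s5.png

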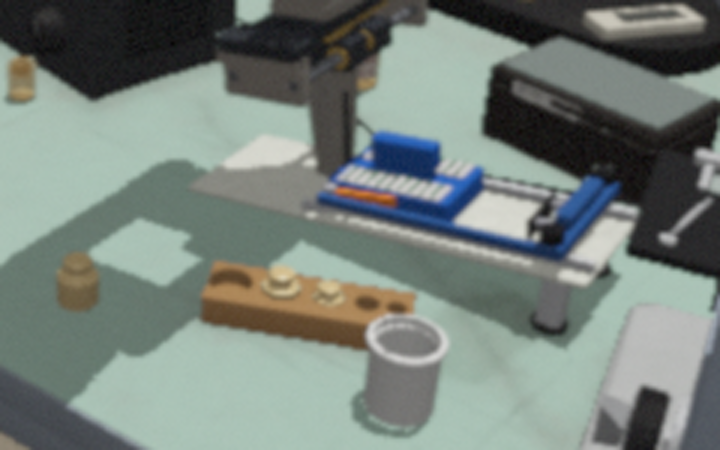

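The scene crop shows the cassette inside the rails and passing the pawl, with the fingers upright behind the tail. The sliding force is about 4.4 N. Going on more slowly.

arm_command([
  [-5, 0, 0, 0, 0, 0, 0],
  [-10, 0, 0, 0, 0, 0, 0],
  [-15, 0, 0, 0, 0, 0, 0],
  [-20, 0, 0, 0, 0, 0, 0],
  [-25, 0, 0, 0, 0, 0, 0],
  [-30, 0, 0, 0, 0, 0, 0],
  [-34, 0, 0, 0, 0, 0, 0],
])

```text
time_s: 10.35
position: [614.0, -60.7, 32.1]
orientation: [2.124, 2.174, -0.15]
ft_force: [0.9, 2.0, -1.6]
grip_width: 0.5
gripper_force: 1.0
```

```bash
python3 - <<'E'
from h import *
st(140); d=cas("wrist"); 
E
```

```text
tcp deck [128.8    0.54   8.81] F deck [-2.19  0.93 -1.26] t 10.35
to 140 (array([-11.2,  -0. ,  -0.2]), array([-0.0012,  0.0001,  0.0002]), np.float64(0.001))
wrist 1327 ((125.06105041503906, -8.85916519165039), (83.76875305175781, 30.26082992553711), 86.91519165039062) rib 589 ((169.7196502685547, 0.9490680694580078), (11.263303756713867, 21.488019943237305), 89.58280181884766)
```

arm_command([
  [-2, 0, 0, 0, 0, 0, 0],
  [-4, 0, 0, 0, 0, 0, 0],
  [-6, 0, 0, 0, 0, 0, 0],
  [-7, 0, 0, 0, 0, 0, 0],
])

```text
time_s: 10.8
position: [614.2, -67.2, 33.1]
orientation: [2.124, 2.174, -0.15]
ft_force: [0.3, 2.8, -0.1]
grip_width: 0.4
gripper_force: 1.4
```

arm_command([
  [-1, 0, 0, 0, 0, 0, 0],
  [-2, 0, 0, 0, 0, 0, 0],
])

```text
time_s: 11.0
position: [614.2, -69.1, 33.4]
orientation: [2.124, 2.174, -0.15]
ft_force: [0.3, 2.6, -0.6]
grip_width: 0.5
gripper_force: 1.5
```

arm_command([
  [-1, 0, 0, 0, 0, 0, 0],
  [-2, 0, 0, 0, 0, 0, 0],
])

```text
time_s: 11.2
position: [614.2, -71.1, 33.6]
orientation: [2.124, 2.174, -0.15]
ft_force: [1.2, 2.8, -0.1]
grip_width: 0.9
gripper_force: 1.6
```

```bash
python3 - <<'E'
from h import *
st(143)
E
```

```text
tcp deck [139.29   0.54   8.83] F deck [-2.75  1.29  0.3 ] t 11.2
to 143 (array([-3.7, -0. , -0.2]), array([-0.0012, -0.0001,  0.0003]), np.float64(0.001))
```

arm_command([
  [-1, 0, 0, 0, 0, 0, 0],
  [-1, 0, 0, 0, 0, 0, 0],
])

```text
time_s: 11.4
position: [614.2, -72.2, 33.8]
orientation: [2.124, 2.174, -0.15]
ft_force: [0.7, 3.2, 0.3]
grip_width: 0.4
gripper_force: 1.2
```

arm_command([
  [-1, 0, 0, 0, 0, 0, 0],
  [-1, 0, 0, 0, 0, 0, 0],
])

```text
time_s: 11.6
position: [614.2, -73.1, 34.0]
orientation: [2.124, 2.174, -0.15]
ft_force: [0.6, 3.2, 0.5]
grip_width: 0.3
gripper_force: 1.3
```

arm_command([
  [-1, 0, 0, 0, 0, 0, 0],
  [-1, 0, 0, 0, 0, 0, 0],
])

```text
time_s: 11.8
position: [614.3, -74.2, 34.1]
orientation: [2.124, 2.174, -0.15]
ft_force: [1.1, 3.3, 1.8]
grip_width: 0.4
gripper_force: 1.5
```

arm_command([
  [-1, 0, 0, 0, 0, 0, 0],
  [-1, 0, 0, 0, 0, 0, 0],
])

```text
time_s: 12.0
position: [614.3, -75.1, 34.2]
orientation: [2.124, 2.174, -0.15]
ft_force: [0.3, 3.2, 1.2]
grip_width: 0.9
gripper_force: 1.6
```

arm_command([
  [-1, 0, 0, 0, 0, 0, 0],
  [-1, 0, 0, 0, 0, 0, 0],
])

```text
time_s: 12.2
position: [614.3, -76.1, 34.3]
orientation: [2.124, 2.174, -0.15]
ft_force: [1.1, 3.0, 2.2]
grip_width: 0.5
gripper_force: 1.6
```

```bash
python3 - <<'E'
from h import *
st(146)
E
```

```text
tcp deck [144.37   0.52   8.84] F deck [-2.68  1.18  2.56] t 12.2
to 146 (array([-1.6, -0. , -0.2]), array([-0.0013,  0.0001,  0.0003]), np.float64(0.001))
```

arm_command([
  [-1, 0, 0, 0, 0, 0, 0],
  [-1, 0, 0, 0, 0, 0, 0],
])

```text
time_s: 12.4
position: [614.3, -77.1, 34.5]
orientation: [2.124, 2.174, -0.15]
ft_force: [1.1, 4.0, 2.5]
grip_width: 0.1
gripper_force: 1.7
```

arm_command([
  [-1, 0, 0, 0, 0, 0, 0],
  [-1, 0, 0, 0, 0, 0, 0],
])

```text
time_s: 12.6
position: [614.4, -78.1, 34.6]
orientation: [2.124, 2.174, -0.15]
ft_force: [0.5, 3.3, 2.1]
grip_width: 0.4
gripper_force: 1.8
```

arm_command([
  [-1, 0, 0, 0, 0, 0, 0],
  [-1, 0, 0, 0, 0, 0, 0],
])

```text
time_s: 12.8
position: [614.3, -79.0, 34.7]
orientation: [2.124, 2.174, -0.15]
ft_force: [0.1, 4.3, 1.3]
grip_width: 0.4
gripper_force: 2.3
```

```bash
python3 - <<'E'
from h import *
st(146); cas("top")
d=get_image("scene"); save(d,"s6.png",(190,260,260,360),7)
E
```

```text
tcp deck [147.26   0.51   8.83] F deck [-4.11  0.23  1.9 ] t 12.8
to 146 (array([ 1.3, -0. , -0.2]), array([-0.0013, -0.0002,  0.0002]), np.float64(0.001))
top 90 ((206.0887451171875, 22.086483001708984), (19.2734432220459, 31.944120407104492), 86.11140441894531) rib 0 0
```

View pics/s6.png

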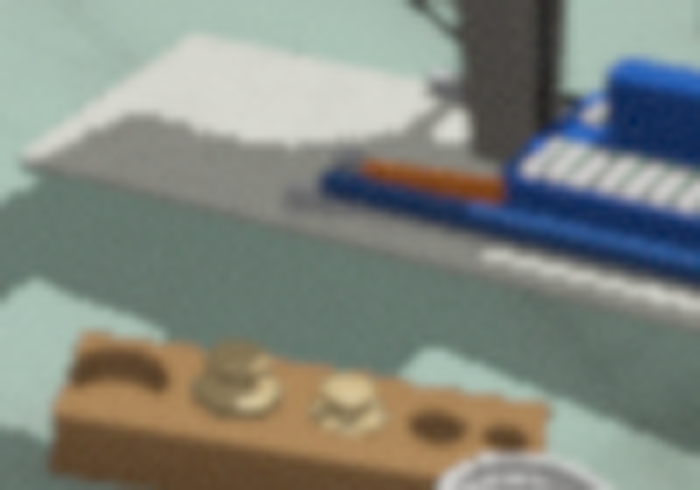

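The crop shows the pawl tip at (505,190) just reaching the cassette's tail edge, so it is nearly there. The force is starting to rise, and I'm pressing in half-millimetre steps.

arm_command([
  [-0.7, 0, 0, 0, 0, 0, 0],
  [-0.7, 0, 0, 0, 0, 0, 0],
])

```text
time_s: 13.1
position: [614.3, -79.4, 34.8]
orientation: [2.124, 2.174, -0.15]
ft_force: [0.8, 5.9, 2.1]
grip_width: 0.5
gripper_force: 2.9
```

arm_command([
  [-0.7, 0, 0, 0, 0, 0, 0],
  [-0.7, 0, 0, 0, 0, 0, 0],
])

```text
time_s: 13.3
position: [614.3, -80.0, 34.9]
orientation: [2.124, 2.174, -0.149]
ft_force: [0.3, 7.8, 3.1]
grip_width: 0.5
gripper_force: 3.4
```

```bash
cat >> h.py <<'E'
def pawl():
    o,M=deckframe(*np.load("deck.npy")); d=get_image("scene"); h=cv2.cvtColor(d["image"],cv2.COLOR_RGB2HSV).astype(int)
    m=(h[...,0]>5)&(h[...,0]<17)&(h[...,1]>150)&(h[...,2]>60); m[:200]=0;m[235:]=0;m[:,:290]=0;m[:,350:]=0
    L=((cloud(d)-o)@M)[m]; v,u=np.nonzero(m); r=u>u.max()-4
    print("pawl px",m.sum(),u.min(),u.max(),"tip row",v[r].mean(),"tip deck",np.median(L[r],0).round(1),"line",np.polyfit(L[:,0],L[:,1],1).round(3))
E
python3 - <<'E'
from h import *
st(146); pawl(); pawl()
E
```

```text
tcp deck [148.26   0.4    8.83] F deck [-7.23  0.44  4.16] t 13.3
to 146 (array([ 2.3,  0.1, -0.2]), array([-0.0015, -0.0006,  0.0001]), np.float64(0.002))
pawl px 32 313 330 tip row 216.5 tip deck [155.2 -36.9  17.9] line [  0.147 -59.222]
pawl px 34 313 330 tip row 216.5 tip deck [155.2 -36.5  17.4] line [  0.175 -63.439]
```

arm_command([
  [-0.6, 0, 0, 0, 0, 0, 0],
  [-0.6, 0, 0, 0, 0, 0, 0],
])

```text
time_s: 13.6
position: [614.2, -80.4, 34.9]
orientation: [2.125, 2.174, -0.149]
ft_force: [0.8, 7.8, 1.6]
grip_width: 0.5
gripper_force: 3.8
```

```bash
python3 - <<'E'
from h import *
import h as H
st(146); pawl()
g=dict(np.load("scene0.npz")); H.get_image=lambda n:g; pawl()
E
```

```text
tcp deck [148.7    0.37   8.82] F deck [-7.49  1.01  2.65] t 13.6
to 146 (array([ 2.7,  0.1, -0.2]), array([-0.0016, -0.0008,  0.    ]), np.float64(0.002))
pawl px 32 313 330 tip row 216.5 tip deck [155.3 -35.1  17.2] line [  0.176 -63.265]
pawl px 30 314 330 tip row 215.5 tip deck [152.8 -31.4  17.1] line [  0.289 -75.574]
```

arm_command([
  [-0.6, 0, 0, 0, 0, 0, 0],
  [-0.6, 0, 0, 0, 0, 0, 0],
])

```text
time_s: 13.85
position: [614.2, -80.9, 35.0]
orientation: [2.125, 2.174, -0.149]
ft_force: [0.6, 9.8, 2.5]
grip_width: 0.7
gripper_force: 4.1
```

```bash
python3 - <<'E'
from h import *
st(146); pawl()
E
```

```text
tcp deck [149.17   0.33   8.81] F deck [-9.34  0.83  3.82] t 13.85
to 146 (array([ 3.2,  0.2, -0.2]), array([-0.0016, -0.001 , -0.    ]), np.float64(0.002))
pawl px 32 313 330 tip row 216.5 tip deck [155.3 -36.8  17.4] line [  0.154 -60.222]
```

arm_command([
  [-0.5, 0, 0, 0, 0, 0, 0],
  [-0.5, 0, 0, 0, 0, 0, 0],
])

```text
time_s: 14.1
position: [614.2, -81.2, 35.0]
orientation: [2.125, 2.174, -0.149]
ft_force: [-0.2, 9.3, 2.2]
grip_width: 0.5
gripper_force: 4.4
```

```bash
python3 - <<'E'
from h import *
st(146); pawl(); cas("wrist")
E
```

```text
tcp deck [149.54   0.3    8.8 ] F deck [-8.89 -0.03  3.44] t 14.1
to 146 (array([ 3.5,  0.2, -0.2]), array([-0.0017, -0.0011, -0.    ]), np.float64(0.002))
pawl px 32 313 330 tip row 216.5 tip deck [155.6 -36.6  17.7] line [  0.177 -64.221]
wrist 2032 ((133.68856811523438, -8.831497192382812), (51.40827941894531, 82.2962417602539), 0.0633384957909584) rib 600 ((190.28997802734375, 0.7562699317932129), (11.26822566986084, 21.28727149963379), 89.39250183105469)
```

arm_command([
  [-0.5, 0, 0, 0, 0, 0, 0],
  [-0.5, 0, 0, 0, 0, 0, 0],
])

```text
time_s: 14.4
position: [614.2, -81.6, 35.1]
orientation: [2.125, 2.174, -0.149]
ft_force: [0.4, 10.0, 2.8]
grip_width: 0.5
gripper_force: 4.7
```

```bash
python3 - <<'E'
from h import *
st(146); pawl()
E
```

```text
tcp deck [149.96   0.31   8.84] F deck [-9.51  0.6   4.19] t 14.4
to 146 (array([ 4. ,  0.2, -0.2]), array([-0.0017, -0.0012, -0.0001]), np.float64(0.002))
pawl px 34 313 330 tip row 216.5 tip deck [155.2 -36.5  17.4] line [ -1.733 206.435]
```

arm_command([
  [-0.4, 0, 0, 0, 0, 0, 0],
  [-0.4, 0, 0, 0, 0, 0, 0],
])

```text
time_s: 14.65
position: [614.0, -82.0, 35.1]
orientation: [2.125, 2.174, -0.149]
ft_force: [-0.8, 10.0, 2.9]
grip_width: 0.4
gripper_force: 4.9
```

```bash
python3 - <<'E'
from h import *
st(146); pawl()
E
```

```text
tcp deck [1.5031e+02 1.5000e-01 8.8100e+00] F deck [-9.48 -0.52  4.23] t 14.65
to 146 (array([ 4.3,  0.4, -0.2]), array([-0.002 , -0.0013, -0.0001]), np.float64(0.002))
pawl px 41 313 331 tip row 215.33333333333334 tip deck [155.3 -31.8  18.5] line [  0.277 -74.358]
```

The pawl reading is back at its free value (slope 0.277, tip y −31.8), so it has sprung in. Backing off.

arm_command([
  [1, 0, 0, 0, 0, 0, 0],
  [2, 0, 0, 0, 0, 0, 0],
  [3, 0, 0, 0, 0, 0, 0],
  [5, 0, 0, 0, 0, 0, 0],
  [10, 0, 0, 0, 0, 0, 0],
  [20, 0, 0, 0, 0, 0, 0],
  [35, 0, -5, 0, 0, 0, 0],
  [35, 0, -5, 0, 0, 0, 0],
])

```text
time_s: 15.5
position: [613.8, -45.5, 35.6]
orientation: [2.122, 2.175, -0.149]
ft_force: [0.7, -0.1, 0.6]
grip_width: 0.8
gripper_force: 0.0
```

```bash
python3 - <<'E'
from h import *
st(146); pawl(); cas("wrist")
d=get_image("scene"); save(d,"s7.png",(170,270,260,420),5)
E
```

```text
tcp deck [114.21   0.73  14.36] F deck [0.18 0.7  0.6 ] t 15.5
to 146 (array([-31.8,  -0.3,   5.4]), array([-0.0008, -0.0003,  0.0018]), np.float64(0.002))
pawl px 35 314 330 tip row 215.5 tip deck [153.4 -32.4  18. ] line [ -1.746 210.397]
wrist 1229 ((143.80245971679688, -20.51607894897461), (63.49628448486328, 83.89083099365234), 86.01221466064453) rib 0 0
```

View pics/s7.png

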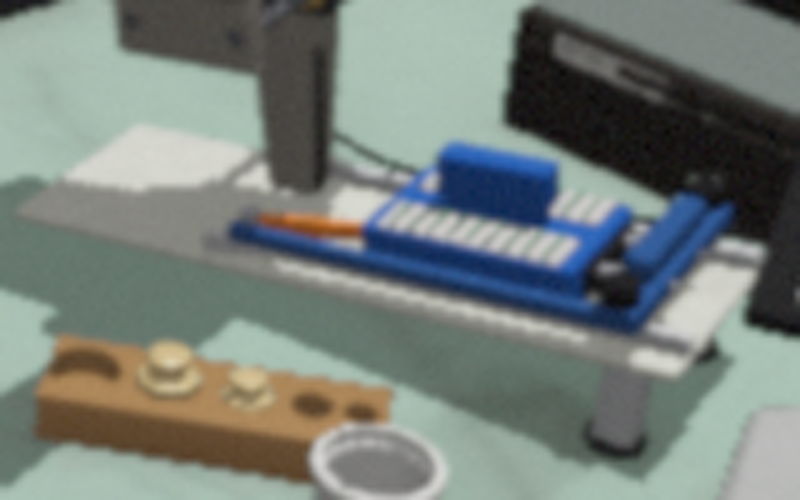

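The crop shows the cassette pressed against the pad, with the pawl tip at (362,228) behind its tail and the fingers clear at (300,180). Handing in.

```bash
python3 -c "from h import *; print(close_job())"
```

```text
the job is handed in; nothing more can be done
None
```

The cassette is at the top of the ramp against the sprung stop, with the orange pawl seen sprung in behind it and the fingers clear. I estimate the stop was pressed about 4 mm at most; the job is handed in, and no verdict came back.

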